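Take the grocery stack apart and put each thing in its own place

ROBOT

A 7-joint arm with a two-finger parallel gripper is mounted at the origin on a cart in front of the work surface, level with it; the furniture and walls round the work are solid. World frame = base frame: x ahead of the robot, y to its left, z up, the work surface at z = 0. Lengths are in m, angles in rad, forces in N, time in s.
With the tool pointing down it reaches from about 0.4 to 0.85 m from the base axis. Payload 6.9 kg.
Tool frame: the origin (TCP) lies midway between the tips of the shut fingers; the grasp point (between the pads) lies behind it (ctrl.pinch_z is the z of the grasp point in the tool frame, in m); z points along the fingers, y is the line along which they close (so a half turn about z gives the same grasp; the last joint's range is limited). The gripper opens to 85 mm and grips with 20 to 120 N. Pads are 22 mm wide; open, the fingers measure 114 mm over their backs; the gripper's body (76 mm by 85 mm) begins 54 mm behind the grasp point. The pads swing forward as they close: fully open they stand 13 mm farther back than shut.
Start: joints at [-1.002, 0.507, -0.238, 1.5, 0.126, 1.149, -0.155], TCP at [0.28, 0.559, 0.208] pointing down, gripper open.
Joint ranges: [-3.08, 3.08], [-0.24, 2.05], [-1.43, 1.35], [0, 2.5], [-1.52, 4.66], [0.17, 1.96], [-2.89, 2.89]. Speed limits (rad/s): [2.39, 2.39, 3.14, 3.14, 3.14, 3.14, 3.14].

INTERFACE

Orientations are given as a unit quaternion [w, x, y, z].
In Python, from station import ctrl, get_state, vision, ticket, models gives the robot as it stands. Calls block until the motion is done:
- ctrl.movep(position, orientation): joint-space move of the TCP to a pose.
- ctrl.movel(position, frame=None, max_speed=0.15): straight line of the TCP; frame=None keeps the orientation; max_speed is the mean speed in m/s.
- ctrl.set_joints(angles): joint-space move.
- ctrl.ungrasp() and ctrl.close_gripper(force=None): open the fingers fully, or close them until they stop; force is the grip in N (None keeps the last).
- ctrl.pause(seconds).
- ctrl.ik(position, orientation): joint angles nearest the present ones, or None.
- get_state(): the state.
- vision.grab_frame(name): name is "scene" or "side" or "wrist"; returns (picture, depth): 480x640x3 uint8, blue, green, red; 480x640 float32, m along the optical axis (not along the pixel's ray), 0 where there is no reading.
- vision.camera_info(name): a dict with "mtx" (3x3 intrinsics, pixels), "R" (3x3) and "t" (3): a world point X has camera coordinates R X + t; the wrist camera has in their place "hand_eye" (4x4, takes a point from camera to tool coordinates, whose origin is the TCP and whose axes are the flange's). Camera axes: x right, y down, z forward; pixel columns grow to the right and rows downward; lengths in m; the calibration is good to about 2 mm. A picture is of the moment at which its call begins: read the wrist's pose just before it. camera_info takes no time and is no camera call.
A pose or a line that the arm cannot do raises ctrl.Unreachable and nothing moves.
- ticket.close_job(): hands the job in; it is judged then, once.
Trained networks look in the newest picture that a camera, given by its name, has taken for a name from the list of things; names that differ only in an ending like _2 or _b are one class to them, and where a whole thing is asked for, a point or a joint stands for the part that bears it (a point fixed in the world has none). Each returns a list of dicts, best first, with "p" (0 to 1); they miss things now and then, are a little off and sometimes report something else, mostly with a low value. They report only what shows in the picture. A call takes as long as a camera call. They do not tell look-alikes from the thing itself.
- models.recognise(camera, target): "point" ([column, row] in pixels, amid what is visible of it).
- models.masks_of(camera, target): "mask" (480x640 bool, what is visible of it) and "point" ([column, row] in pixels, amid what is visible of it).
The state is a dict: "time": time; "qpos": joint angles; "qd": joint speeds; "tau": joint torques, N m; "tcp_pos": TCP position; "eef_rot": TCP orientation; "contact_force": force on the tool from outside, world axes, zero at the start; "wrist_torque": the same for the moment, N m; "width": finger opening in m; "gripper_force": force on a finger pad.
Only numpy, scipy, OpenCV 4.12 (cv2) and the standard library are available. Lean on these libraries where they do the work, as an engineer would, in place of code of your own. Each camera call takes 0.05 s, during which the arm holds its last target. There are 200 camera calls.

TASK

Take the stack of groceries apart from the top down and set each thing down gently, not dropped, in its own place: first the two spice jars, the red-capped one standing in the red saucer and the yellow-capped one standing in the yellow saucer, then the black tea box lying flat inside the white tray, and last the green biscuit box lying flat inside the green tray. Leave the food tin and the white mug where they are.

Things in the scene. Friction and masses are not known exactly. Their poses are not given: they have to be found in the camera images.
- jar_red_mid (a point): Clear spice jar with a red cap, standing on the tea box at the start: 45 mm across, 106 mm tall, 0.11 kg. The point is its centre, half-way up (53 mm above its foot); its z axis points up.
- jar_yellow_mid (a point): Spice jar with a golden-yellow cap, standing on the tea box at the start, centre 68 mm from that of the red-capped jar (the two stand in a row along the tea box; which is at which end varies): 42 mm across, 106 mm tall, 0.11 kg. The point is its centre, 53 mm above its foot; z up.
- tea_box_mid (a point): Black tea box lying crosswise on the biscuit box at the start: 68 mm wide (its x), 136 mm long (its y), 66 mm high (z up), about 0.2 kg, rigid. The point is its centre. Grasp it across its width.
- biscuit_box_mid (a point): Green biscuit box, lying on the worktop under all the others at the start: 55 mm wide (its x), 167 mm long (its y), 67 mm high (z up), about 0.25 kg, rigid. The point is its centre. Grasp it across its width.
- saucer_red: Small red saucer, fixed to the worktop, round, 90 mm across its rim, 12 mm high; its flat inside floor is about 70 mm across and 4 mm above the worktop. Origin at the centre of its underside, on the worktop.
- saucer_yellow: Small yellow saucer, the same in size as the red one; origin at the centre of its underside.
- tray_white: Shallow white open tray, fixed to the worktop, outside 100 mm (its x) by 198 mm (its y) and 14 mm high, walls and floor 4 mm thick (inside 92 x 190 mm). Origin at the centre of its underside, on the worktop; the box in it lies lengthwise along its y, either way round.
- tray_green: Shallow green open tray, fixed to the worktop, the same in size as the white one; origin at the centre of its underside, y along its length.
- tuna_tin: Bystander: low round food tin, 86 mm across, 40 mm tall, loose, on the worktop at the far right. Origin at the centre of its underside.
- white_mug: Bystander: white mug, 97 mm tall, 78 mm across (110 mm with its handle), loose, at the left. Origin at the centre of its underside.
There are look-alikes about, which are no part of the job. What is shaped like the part that bears jar_yellow_mid but pink or turquoise is not meant.

How it is judged:
By the outcome, as a careful person would: the job done as asked, in the order asked, and still so for the second after the job is handed in, with the robot touching nothing.
It also fails if it takes over 120 s, if anything falls off the work surface, if the arm or the gripper's body presses on something with over 40 N, if the wrist force passes 120 N, or if a joint passes its speed limit or range.

## Working session

There is one attempt and no reset: what is moved stays moved. The work goes in short steps, each a Python script; the robot and the scene stay as the last script left them, time stands still between calls to the robot, and variables do not carry over. Pictures are saved under pics/ and viewed, at most 14 in all, crops included, and the job is handed in when it is done.

```bash
ls; mkdir -p pics
python3 - <<'E'
from station import ctrl,get_state,vision
import cv2
s=get_state();print(s,ctrl.pinch_z)
for n in("scene","side"):
    p,d=vision.grab_frame(n);cv2.imwrite(f"pics/{n}0.png",p);i=vision.camera_info(n);print(n,i,-i["R"].T@i["t"])
print(vision.camera_info("wrist"))
E
```

```text
pics
{'time': 0.0, 'qpos': array([-1.00151809,  0.50834984, -0.23752399,  1.50109735,  0.1256735 ,
        1.14889773, -0.15479486]), 'qd': array([-1.35558040e-03, -2.37319237e-03,  9.33181829e-04,  8.93181899e-04,
       -6.78147442e-05, -1.77465057e-03, -1.69503932e-04]), 'tau': array([-2.34516619e-04, -6.20600224e+01, -2.18714990e+00, -2.49658746e+01,
        1.25561180e-02,  1.19739145e-02, -1.13341025e-05]), 'tcp_pos': array([0.27940788, 0.5584779 , 0.20693446]), 'eef_rot': array([-2.00573752e-04,  2.29813076e-01,  9.73234386e-01, -8.60235923e-04]), 'contact_force': array([-0.05387718, -0.41504096, -0.49753869]), 'wrist_torque': array([0.05895727, 0.03358592, 0.00365427]), 'gripper_force': 0.0, 'width': 0.08535440239276607} -0.0187
scene {'mtx': array([[480.84105165,   0.        , 316.73512535],
       [  0.        , 480.84105165, 246.91518265],
       [  0.        ,   0.        ,   1.        ]]), 'R': array([[-0.62272919, -0.78217509,  0.02026031],
       [-0.41715961,  0.30999253, -0.8543316 ],
       [ 0.66195636, -0.54046901, -0.51933325]]), 't': array([0.37976721, 0.3037809
[... 281 characters left out ...]
  [-0.3353532 , -0.5935443 , -0.73160331],
       [ 0.33739971,  0.64939325, -0.68150557]]), 't': array([-0.41103251,  0.31862772,  1.78621303])} [-0.13426991 -1.16623487  1.44322422]
{'mtx': array([[356.20775604,   0.        , 314.06737582],
       [  0.        , 356.20775604, 239.29494844],
       [  0.        ,   0.        ,   1.        ]]), 'hand_eye': array([[-5.20352454e-04, -9.61578792e-01, -2.74528608e-01,
         6.98059531e-02],
       [ 9.99999771e-01, -3.81588040e-04, -5.58868417e-04,
        -6.79372427e-04],
       [ 4.32639184e-04, -2.74528836e-01,  9.61578770e-01,
        -1.65518913e-01],
       [ 0.00000000e+00,  0.00000000e+00,  0.00000000e+00,
         1.00000000e+00]])}
```

View pics/scene0.png

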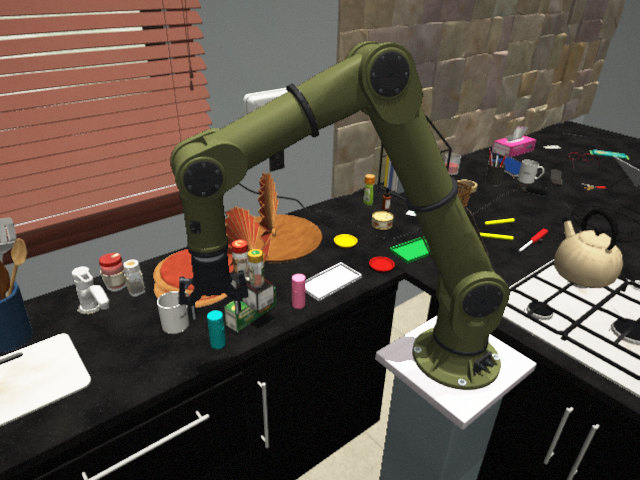

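View pics/side0.png

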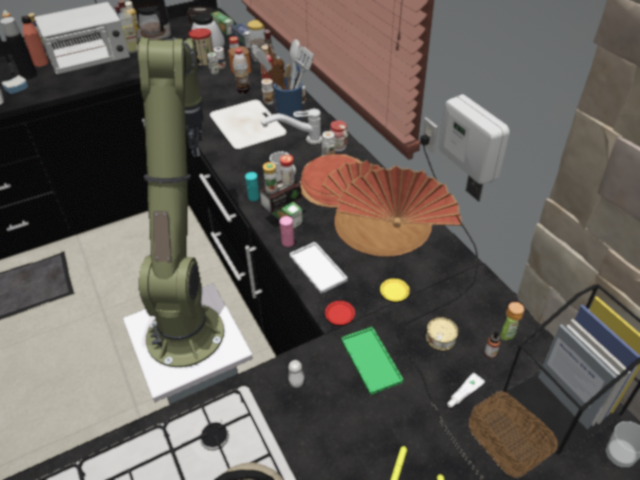

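The scene view shows the stack at about (250,285), with the red cap at (240,246) and the yellow cap at (256,256). The pink (298,290) and turquoise (216,328) jars stand beside it. Saucers: red (382,264), yellow (346,241). Trays: white (333,281), green (411,249). In the side view the yellow cap is at (270,170) and the red cap at (287,160), both on the tea box. Next I measure them.

```bash
cat > h.py <<'E'
from station import ctrl,get_state,vision,ticket,models
import numpy as np, cv2
from scipy.spatial.transform import Rotation as Ro
def rot(q): return Ro.from_quat(np.r_[q[1:],q[0]]).as_matrix()
def down(a):
    """quat, tool down, closing axis (tool y) at angle a from world x"""
    y=np.array([np.cos(a),np.sin(a),0]);z=np.array([0,0,-1.]);x=np.cross(y,z)
    q=Ro.from_matrix(np.c_[x,y,z]).as_quat();return np.r_[q[3],q[:3]]
def grab(n):
    s=get_state();p,d=vision.grab_frame(n);i=vision.camera_info(n)
    if n=="wrist":
        H=i["hand_eye"];T=rot(s["eef_rot"]);R=T@H[:3,:3];c=T@H[:3,3]+s["tcp_pos"]
    else: R=i["R"].T;c=-R@i["t"]
    return p,d,i["mtx"],R,c
def cloud(g,m=None):
    p,d,K,R,c=g;m=(d>0) if m is None else (m&(d>0))
    v,u=np.nonzero(m);z=d[v,u]
    return (np.c_[(u-K[0,2])/K[0,0]*z,(v-K[1,2])/K[1,1]*z,z])@R.T+c
def ray(g,uv):
    p,d,K,R,c=g;r=R@np.array([(uv[0]-K[0,2])/K[0,0],(uv[1]-K[1,2])/K[1,1],1.]);return c,r/np.linalg.norm(r)
def onplane(g,uv,z): c,r=ray(g,uv);return c+r*(z-c[2])/r[2]
def tri(rs):
    A=0;b=0
    for c,r in rs: P=np.eye(3)-np.outer(r,r);A=A+P;b=b+P@c
    return np.linalg.solve(A,b)
def rect(P): # top-surface points -> centre, dims, angle of long axis
    (c,w,a)=cv2.minAreaRect(P[:,:2].astype(np.float32)*1000)
    if w[0]<w[1]: a+=90;w=w[::-1]
    return np.array(c)/1000,np.array(w),a
E
cat > m1.py <<'E'
from h import *
for n in("scene","side"):
    g=grab(n)
    for t in("jar_red_mid","jar_yellow_mid","tea_box_mid","biscuit_box_mid","saucer_red","saucer_yellow","tray_white","tray_green","tuna_tin","white_mug"):
        for r in models.masks_of(n,t)[:4]:
            if r["p"]<.3: continue
            P=cloud(g,cv2.erode(r["mask"].astype(np.uint8),np.ones((2,2)))>0)
            if len(P)<5: P=np.zeros((5,3))
            print(n,t,round(r["p"],2),np.round(r["point"]),"med",np.median(P,0).round(3),"z",np.percentile(P[:,2],[2,98]).round(3),*[np.round(x,3) for x in rect(P)])
E
python3 m1.py
```

```text
scene jar_red_mid 0.96 [239. 256.] med [0.508 0.361 0.209] z [0.148 0.244] [0.503 0.366] [549.048  41.509] 147.715
scene jar_red_mid 0.6 [240. 313.] med [0.463 0.402 0.034] z [0.005 0.073] [0.47  0.348] [171.968  49.757] 88.617
scene jar_yellow_mid 0.66 [215. 326.] med [0.423 0.496 0.068] z [0.01 0.11] [0.43  0.492] [39.08  33.772] 117.874
scene jar_yellow_mid 0.62 [254. 269.] med [0.441 0.352 0.203] z [0.144 0.243] [0.45  0.347] [38.354 35.117] 145.483
scene jar_yellow_mid 0.56 [298. 290.] med [0.431 0.215 0.067] z [0.006 0.111] [0.491 0.168] [170.912  37.162] 141.052
scene tea_box_mid 0.59 [260. 292.] med [0.428 0.354 0.112] z [0.073 0.139] [0.473 0.347] [105.784  69.535] 11.626
scene biscuit_box_mid 0.93 [241. 315.] med [0.462 0.405 0.036] z [0.005 0.073] [0.412 0.436] [349.672 117.408] 132.368
scene saucer_red 0.83 [381. 262.] med [ 0.447 -0.165  0.008] z [0.003 0.017] [ 0.443 -0.163] [91.609 72.464] 164.526
scene saucer_yellow 0.79 [347. 238.] med [ 0.646 -0.168  0.009] z [0.004 0.018] [ 0.641 -0.163] [91.008 82.421] 129.149
scene tray_white 0.8 [329. 279.] med [0.476 0.051 0.00
[... 1078 characters left out ...]
.696] 37.895
side saucer_yellow 0.78 [394. 293.] med [ 0.644 -0.161  0.005] z [-0.003  0.015] [ 0.642 -0.165] [92.635 79.231] 56.654
side saucer_yellow 0.32 [292. 216.] med [0.5   0.276 0.055] z [0.006 0.076] [0.491 0.282] [131.289  85.486] 77.596
side tray_white 0.82 [312. 267.] med [0.478 0.045 0.005] z [-0.003  0.018] [0.477 0.049] [207.299 105.608] 94.36
side tray_green 0.69 [369. 359.] med [ 0.439 -0.354  0.005] z [-0.002  0.017] [ 0.438 -0.349] [202.955 102.535] 84.097
side tuna_tin 0.57 [440. 332.] med [ 0.657 -0.389  0.036] z [0.009 0.043] [ 0.664 -0.381] [95.035 78.118] 44.523
side white_mug 0.79 [279. 160.] med [0.577 0.581 0.074] z [0.031 0.098] [0.568 0.558] [90.901 34.155] 56.18
```

```bash
cat > a.py <<'E'
from h import *
c=np.array([.481,.346])
for a in(98,-82):
  for z in(.46,.40,.19):
    q=ctrl.ik([*c,z],down(np.radians(a)));print(a,z,None if q is None else np.round(q,2))
ctrl.movel([.28,.559,.40],max_speed=.25)
for a in(98,-82):
    try: ctrl.movep([*c,.42],down(np.radians(a)));print("used",a);break
    except ctrl.Unreachable as e: print(a,e)
p=grab("wrist")[0];cv2.imwrite("pics/w1.png",p);print(get_state()["time"],get_state()["qpos"].round(2))
E
python3 a.py
```

```text
98 0.46 [-0.48  0.39 -0.34  1.02  0.13  1.75  0.94]
98 0.4 [-0.46  0.38 -0.35  1.19  0.13  1.58  0.93]
98 0.19 [-0.44  0.48 -0.36  1.62  0.18  1.08  0.87]
-82 0.46 [-0.89  0.4   0.41  1.03 -0.16  1.74 -1.96]
-82 0.4 [-0.91  0.39  0.42  1.2  -0.16  1.58 -1.95]
-82 0.19 [-0.94  0.5   0.43  1.62 -0.23  1.07 -1.87]
used 98
3.2917 [-0.49  0.38 -0.3   1.14  0.11  1.63  0.95]
```

View pics/w1.png

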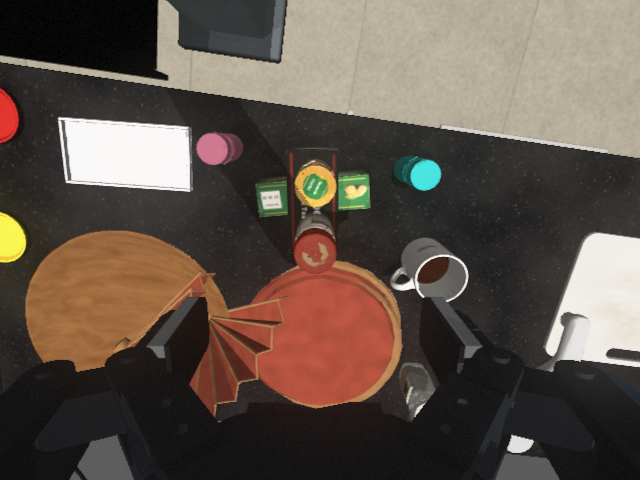

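The wrist view shows the yellow cap (316,186) and the red cap (315,250) in a row on the black tea box. The green biscuit box lies crosswise under it, with ends at (272,197) and (354,190). The yellow-class candidates are pink (218,148), turquoise (418,173) and golden (316,186). Only the golden one is yellow-capped and on the tea box beside the red jar. I'll check that in a crop.

```bash
cat > b.py <<'E'
from h import *
g=grab("wrist");cv2.imwrite("pics/crop1.png",cv2.resize(g[0][130:290,240:390],None,fx=3,fy=3))
P=cloud(g);u=np.nonzero(g[1]>0);hsv=cv2.cvtColor(g[0],cv2.COLOR_BGR2HSV)[u]
near=(np.abs(P[:,0]-.48)<.12)&(np.abs(P[:,1]-.346)<.12)
cap=near&(P[:,2]>.232);print("cap z",np.percentile(P[cap,2],[5,50,95]).round(4))
for n,s in(("yellow",P[:,0]<.481),("red",P[:,0]>.481)):
    Q=P[cap&s];c,r=cv2.minEnclosingCircle(Q[:,:2].astype(np.float32)*1000);print(n,np.round(c,1),round(r,1),len(Q),"mean",Q.mean(0).round(4))
for n,lo,hi in(("tea",.125,.15),("bisc",.055,.08)):
    s=near&(P[:,2]>lo)&(P[:,2]<hi);Q=P[s];print(n,len(Q),np.median(Q[:,2]),*[np.round(x,4) for x in rect(Q)])
# two-view height of caps
for n in("jar_red_mid","jar_yellow_mid"):
    for r in models.masks_of("wrist",n)[:4]: print(n,r["p"],np.round(r["point"]))
E
python3 b.py
```

```text
cap z [0.4623 0.5189 0.5396]
yellow [478.1 346.8] 75.4 59105 mean [0.4669 0.3531 0.5117]
red [490.1 342.7] 68.5 9834 mean [0.4936 0.306  0.4674]
tea 2437 0.13398185155480719 [0.4899 0.3464] [134.4564  66.085 ] 8.787
bisc 2173 0.06813956533785881 [0.4772 0.329 ] [200.8695 101.2043] 94.4509
jar_red_mid 0.88 [316. 244.]
jar_yellow_mid 0.78 [218. 147.]
jar_yellow_mid 0.77 [419. 171.]
jar_yellow_mid 0.71 [315. 183.]
```

View pics/crop1.png

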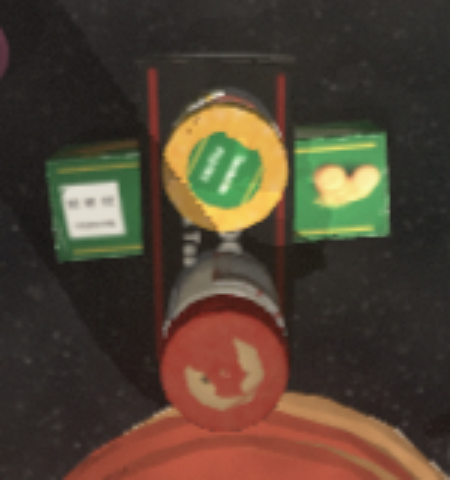

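The crop confirms it: the golden cap (orange-yellow rim, green label) stands on the black tea box next to the red cap. I'll refine the caps, check clearances and grasp red.

```bash
cat > c.py <<'E'
from h import *
g=grab("wrist");P=cloud(g);near=(np.abs(P[:,0]-.48)<.12)&(np.abs(P[:,1]-.346)<.12)
cap=near&(P[:,2]>.234)&(P[:,2]<.256);J={}
for n,s in(("yellow",P[:,0]<.481),("red",P[:,0]>.481)):
    Q=P[cap&s];c,r=cv2.minEnclosingCircle(Q[:,:2].astype(np.float32)*1000);print(n,np.round(c,1),round(r,1),"mean",Q.mean(0).round(4));J[n]=np.array(c)/1000
print("dist",np.linalg.norm(J["red"]-J["yellow"]))
tall=(P[:,2]>.1)&(P[:,2]<.3)&(np.hypot(*(P[:,:2]-J["red"]).T)<.2);Q=P[tall]
H={}
for q in Q: k=tuple((q[:2]//.03*.03).round(2));H[k]=max(H.get(k,0),round(q[2],2))
print(H)
E
python3 c.py
```

```text
yellow [455.2 344. ] 20.4 mean [0.4547 0.344  0.2382]
red [523.  353.9] 22.2 mean [0.5221 0.3536 0.2389]
dist 0.06850000626970408
{(np.float64(0.42), np.float64(0.18)): np.float64(0.11), (np.float64(0.42), np.float64(0.21)): np.float64(0.11), (np.float64(0.42), np.float64(0.3)): np.float64(0.24), (np.float64(0.42), np.float64(0.33)): np.float64(0.24), (np.float64(0.39), np.float64(0.33)): np.float64(0.13), (np.float64(0.39), np.float64(0.36)): np.float64(0.13), (np.float64(0.42), np.float64(0.36)): np.float64(0.24), (np.float64(0.45), np.float64(0.18)): np.float64(0.11), (np.float64(0.45), np.float64(0.21)): np.float64(0.11), (np.float64(0.39), np.float64(0.48)): np.float64(0.11), (np.float64(0.42), np.float64(0.45)): np.float64(0.11), (np.float64(0.42), np.float64(0.48)): np.float64(0.11), (np.float64(0.45), np.float64(0.3)): np.float64(0.24), (np.float64(0.45), np.float64(0.36)): np.float64(0.24), (np.float64(0.42), np.float64(0.51)): np.float64(0.1), (np.float64(0.45), np.float64(0.33)): np.float64(0.24), (np.float64(0.45), np.float64(0.45)): np.float64(0.11), (np.float64(0.45), n
[... 335 characters left out ...]
.float64(0.36)): np.float64(0.24), (np.float64(0.54), np.float64(0.3)): np.float64(0.14), (np.float64(0.54), np.float64(0.33)): np.float64(0.24), (np.float64(0.54), np.float64(0.36)): np.float64(0.24), (np.float64(0.63), np.float64(0.18)): np.float64(0.13), (np.float64(0.63), np.float64(0.3)): np.float64(0.12), (np.float64(0.66), np.float64(0.3)): np.float64(0.15), (np.float64(0.66), np.float64(0.27)): np.float64(0.13), (np.float64(0.66), np.float64(0.24)): np.float64(0.1), (np.float64(0.66), np.float64(0.33)): np.float64(0.12), (np.float64(0.69), np.float64(0.24)): np.float64(0.1), (np.float64(0.69), np.float64(0.27)): np.float64(0.17), (np.float64(0.69), np.float64(0.3)): np.float64(0.17)}
```

```bash
cat >> h.py <<'E'
def lower(p,z,step=.004,thr=2.5,zmin=None):
    """slow guarded descent at xy p until upward contact"""
    f0=np.mean([get_state()["contact_force"] for _ in range(3)],0);zz=get_state()["tcp_pos"][2]
    while zz>z:
        zz=max(z,zz-step);ctrl.movel([p[0],p[1],zz],max_speed=.03);ctrl.pause(.05)
        df=get_state()["contact_force"]-f0
        if df[2]>thr: break
    print("lowered to",get_state()["tcp_pos"].round(4),"df",df.round(1),"t",get_state()["time"])
def pick(p,a,z,force,up=.42,hov=None):
    q=down(np.radians(a));hov=hov or z+.1
    ctrl.movep([p[0],p[1],hov],q);ctrl.movel([p[0],p[1],z],q,max_speed=.1)
    print("at",get_state()["tcp_pos"].round(4),"F",get_state()["contact_force"].round(1));ctrl.close_gripper(force);s=get_state();print("width",s["width"],s["gripper_force"])
    ctrl.movel([p[0],p[1],z+.03],max_speed=.06);ctrl.movel([p[0],p[1],up],max_speed=.2)
    s=get_state();print("lifted w",s["width"],s["contact_force"].round(1),s["time"])
E
cat > d.py <<'E'
from h import *
pick([.5225,.354],98.3,.188,30)
for x,y,z in((.47,-.10,.45),(.47,-.1,.40)):
    try: ctrl.movep([x,y,z],down(np.radians(98)));break
    except ctrl.Unreachable: print("no",z)
g=grab("wrist");cv2.imwrite("pics/w2.png",g[0]);print(get_state()["tcp_pos"],get_state()["qpos"].round(2))
for t in("saucer_red","saucer_yellow","tray_white","tray_green"):
    for r in models.masks_of("wrist",t)[:2]:
        P=cloud(g,r["mask"]);print(t,round(r["p"],2),np.round(r["point"]),"z",np.percentile(P[:,2],[5,50,95]).round(4))
        Q=P[np.abs(P[:,2]-.008)<.014];print("  ",*[np.round(x,4) for x in rect(Q)], "circ",cv2.minEnclosingCircle(Q[:,:2].astype(np.float32)*1000))
E
python3 d.py
```

```text
at [0.5228 0.3543 0.1888] F [0.3 0.7 0.4]
width 0.04352574612440705 30.683303475379944
lifted w 0.04367236109698077 [-0.5  0.2 -1.5] 7.525
[ 0.47053178 -0.09876678  0.44972838] [ 0.22  0.17 -0.09  1.35  0.01  1.62  1.85]
saucer_red 0.52 [603. 250.] z [0.0769 0.131  0.1352]
   [0.5639 0.45  ] [145.7108   2.0661] 93.404 circ ((564.9183349609375, 450.0321044921875), 72.85552215576172)
saucer_yellow 0.94 [256. 266.] z [0.002  0.0039 0.0114]
   [ 0.6372 -0.1801] [84.5966 54.0306] 170.7457 circ ((639.00341796875, -173.6131591796875), 45.339290618896484)
tray_white 0.6 [398. 197.] z [0.0018 0.0037 0.0133]
   [0.4782 0.0489] [198.8616 102.9754] 93.4691 circ ((477.614013671875, 47.82681655883789), 108.70972442626953)
tray_green 0.74 [163. 138.] z [0.0017 0.0037 0.0134]
   [ 0.4406 -0.3527] [207.5508 105.4782] 83.861 circ ((438.5388488769531, -351.3874816894531), 113.00131225585938)
```

View pics/w2.png

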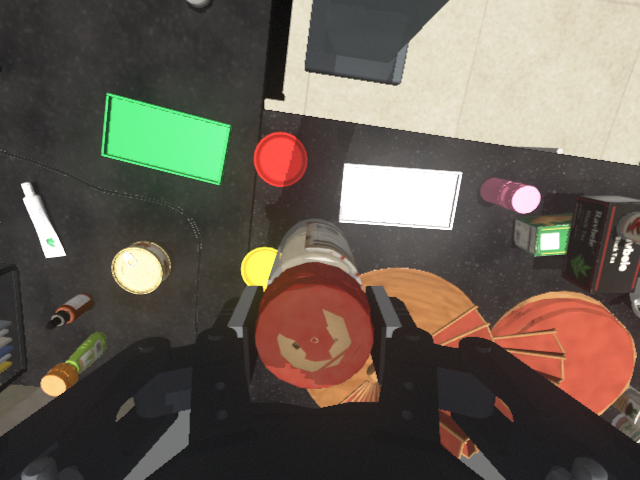

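This shows the red jar held upright in the hand, the red saucer at (280,158), the white tray at (400,197) and the green tray at (165,140). The yellow saucer (258,267) is half hidden. The network's red saucer at (603,250) is wrong, so I'll measure that one by colour, then place the jar.

```bash
cat > e.py <<'E'
from h import *
def saucer(g,box):
    m=np.zeros((480,640),bool);m[box[1]:box[3],box[0]:box[2]]=1
    h=cv2.cvtColor(g[0],cv2.COLOR_BGR2HSV);m&=(h[...,1]>150)&(h[...,2]>70)
    P=cloud(g,m);P=P[np.abs(P[:,2]-.006)<.012];c,r=cv2.minEnclosingCircle(P[:,:2].astype(np.float32)*1000)
    print(len(P),np.round(c,1),round(r,1),rect(P),"z",np.percentile(P[:,2],[5,50,95]).round(4));return np.array(c)/1000
g=grab("wrist");c=saucer(g,(235,115,330,200))
assert np.linalg.norm(c-[.445,-.16])<.012
q=down(np.radians(98.3))
ctrl.movep([*c,.20],q);ctrl.movel([*c,.075],max_speed=.12)
lower(c,.056,.003)
E
python3 e.py
```

```text
2347 [ 443.5 -161.6] 46.4 (array([ 0.4438764, -0.1611075]), array([90.39593506, 89.18193054]), 97.83615255355835) z [0.0015 0.0041 0.0117]
lowered to [ 0.4443 -0.1622  0.0583] df [-1.1 -2.3  9.1] t 13.5083
```

```bash
cat > f.py <<'E'
from h import *
from importlib import import_module
ctrl.ungrasp();ctrl.pause(.2);s=get_state();x,y,_=s["tcp_pos"]
ctrl.movel([x,y,.17],max_speed=.08);ctrl.movel([x,y,.30],max_speed=.25)
ctrl.movep([.50,-.10,.42],down(np.radians(98.3)))
g=grab("wrist");cv2.imwrite("pics/w3.png",g[0])
h=cv2.cvtColor(g[0],cv2.COLOR_BGR2HSV);P=cloud(g);v,u=np.nonzero(g[1]>0)
s=(h[v,u,1]>150)&(np.hypot(P[:,0]-.641,P[:,1]+.165)<.07)&(np.abs(P[:,2]-.006)<.012)
Q=P[s];print("yellow",cv2.minEnclosingCircle(Q[:,:2].astype(np.float32)*1000),rect(Q),np.percentile(Q[:,2],[5,50,95]))
Q=P[(np.hypot(P[:,0]-.444,P[:,1]+.162)<.06)&(P[:,2]>.1)&(P[:,2]<.125)];print("red jar top",Q.mean(0),cv2.minEnclosingCircle(Q[:,:2].astype(np.float32)*1000))
s=get_state();print(s["time"],s["width"])
ctrl.movep([.455,.344,.42],down(np.radians(98.3)))
g=grab("wrist");P=cloud(g);Q=P[(np.hypot(P[:,0]-.455,P[:,1]-.344)<.05)&(P[:,2]>.22)&(P[:,2]<.256)]
c,r=cv2.minEnclosingCircle(Q[:,:2].astype(np.float32)*1000);print("yellow jar",c,r,Q.mean(0));c=np.array(c)/1000
assert np.linalg.norm(c-[.455,.344])<.01
pick(c,98.3,.188,30,up=.40,hov=.30)
E
python3 f.py
```

```text
yellow ((644.1692504882812, -165.35411071777344), 47.80997085571289) (array([ 0.64412866, -0.16542722]), array([91.85488892, 91.58666992]), 7.350546360015869) [0.00097823 0.00407867 0.0117747 ]
red jar top [ 0.44456276 -0.16112608  0.10964325] ((444.8760681152344, -161.22621154785156), 22.21525764465332)
17.1083 0.0854357798381888
yellow jar (454.96673583984375, 344.32574462890625) 20.829126358032227 [0.45370329 0.34389566 0.23754412]
at [0.4553 0.3446 0.1887] F [-0.5  0.2  0.7]
width 0.04018143762098893 30.265801548957825
lifted w 0.0402827190092326 [-0.  -0.3 -1.9] 22.8083
```

View pics/w3.png

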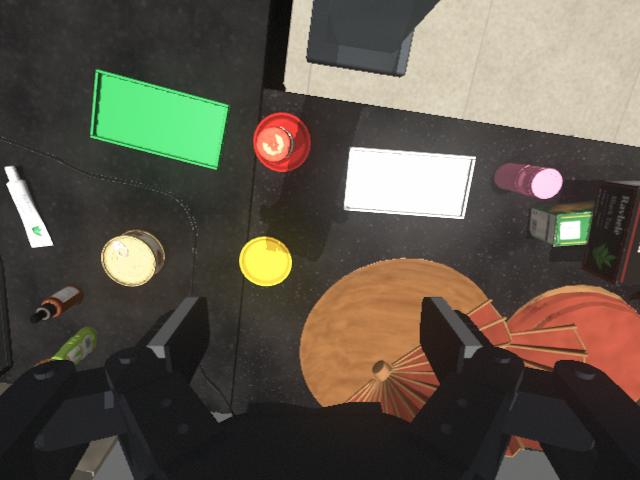

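The red jar stands upright in the red saucer at (282,142), with its top at 0.11 m. The yellow saucer at (265,260) is clear, so I'll place the yellow jar there.

```bash
cat > i.py <<'E'
from h import *
c=[.6437,-.1653];q=down(np.radians(98.3))
ctrl.movep([c[0],c[1],.25],q);ctrl.movel([c[0],c[1],.072],max_speed=.15);lower(c,.056,.002)
ctrl.ungrasp();ctrl.pause(.2);x,y,_=get_state()["tcp_pos"]
ctrl.movel([x,y,.17],max_speed=.08);ctrl.movel([x,y,.32],max_speed=.25)
ctrl.movep([.47,.346,.42],q)
g=grab("wrist");cv2.imwrite("pics/w4.png",g[0]);P=cloud(g)
near=(np.abs(P[:,0]-.485)<.12)&(np.abs(P[:,1]-.346)<.12)
Q=P[near&(P[:,2]>.120)&(P[:,2]<.15)];print("tea",np.median(Q[:,2]),rect(Q))
Q=P[near&(P[:,2]>.055)&(P[:,2]<.08)];print("bisc",np.median(Q[:,2]),rect(Q))
print(get_state()["time"])
E
python3 i.py
```

```text
lowered to [ 0.6441 -0.1654  0.0593] df [ 0.3 -1.1  2.7] t 28.275
tea 0.13407476834027407 (array([0.4901348 , 0.34656631]), array([135.30130005,  66.33913422]), 8.826912879943848)
bisc 0.06813050507105184 (array([0.46618793, 0.32801123]), array([190.38792419, 107.647789  ]), 102.7870864868164)
33.3167
```

View pics/w4.png

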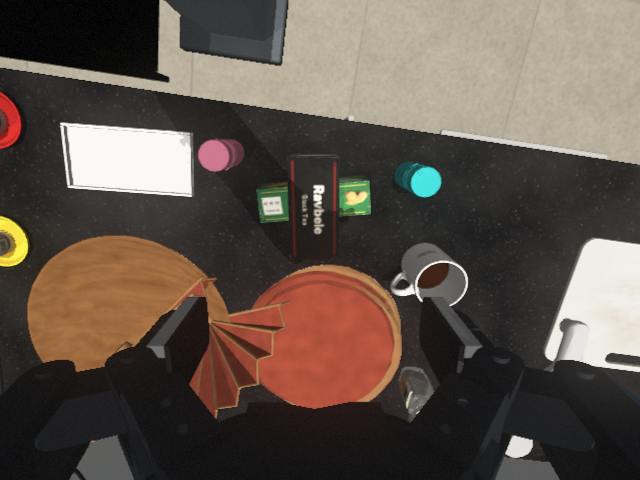

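The tea box is clear: black, (314,205), across the biscuit box whose ends are at (272,203) and (354,197). The yellow jar stands in its saucer at the left edge (8,242). Next I move the tea box to the white tray (128,160).

```bash
cat >> h.py <<'E'
def place(c,angs,zhov,z0,zend,up=.36):
    best=None
    for a in angs:
        q=ctrl.ik([c[0],c[1],zend],down(np.radians(a)))
        if q is not None:
            k=np.abs(q-get_state()["qpos"]).max();print(a,q.round(2))
            if best is None or k<best[0]: best=(k,a)
    a=best[1];ctrl.movep([c[0],c[1],zhov],down(np.radians(a)));ctrl.movel([c[0],c[1],z0],max_speed=.12)
    s=get_state();print("aligned",a,s["tcp_pos"].round(4));return a
E
cat > j.py <<'E'
from h import *
pick([.490,.3466],98.8,.092,45,up=.30,hov=.25)
c=[.478,.049]
place(c,(3.5,183.5),.25,.045,.03)
lower(c,.025,.002)
g=grab("side");cv2.imwrite("pics/s2.png",cv2.resize(g[0][180:420,180:500],None,fx=2,fy=2))
E
python3 j.py
```

```text
at [0.4903 0.3469 0.0926] F [0.3 0.2 0.2]
width 0.06690017469450696 51.538496017456055
lifted w 0.06751021821816147 [ 0.8 -0.7 -2.4] 37.7667
3.5 [-0.1   0.52 -0.07  2.09  0.07  0.52 -0.17]
183.5 [ 0.28  0.59 -0.64  2.09  0.59  0.65  2.43]
aligned 3.5 [0.4784 0.049  0.0455]
lowered to [0.4783 0.049  0.0298] df [-0.6  1.4  7.8] t 43.1833
```

View pics/s2.png

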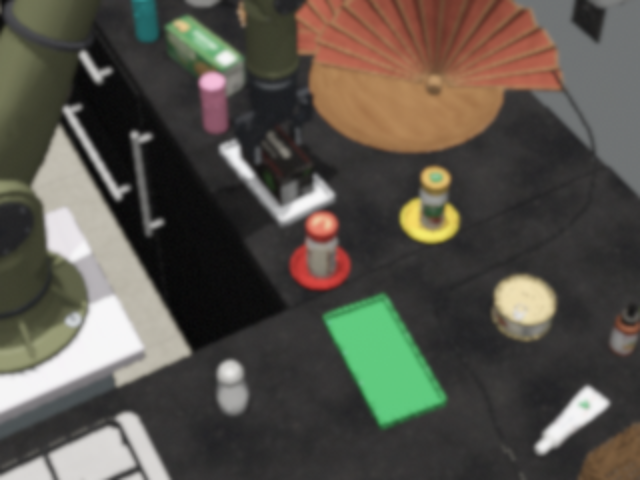

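Both jars stand in their saucers, red at (321,245) and yellow at (433,195). The tea box is down inside the white tray at (285,165). I'll release it and look at the biscuit box.

```bash
cat > k.py <<'E'
from h import *
ctrl.ungrasp();ctrl.pause(.2);x,y,_=get_state()["tcp_pos"]
ctrl.movel([x,y,.10],max_speed=.07);ctrl.movel([x,y,.34],max_speed=.25)
g=grab("wrist");cv2.imwrite("pics/w5.png",g[0]);P=cloud(g)
Q=P[(np.abs(P[:,0]-.478)<.1)&(np.abs(P[:,1]-.049)<.12)&(P[:,2]>.055)&(P[:,2]<.085)];print("tea",np.median(Q[:,2]),rect(Q))
try: ctrl.movep([.40,.32,.40],down(np.radians(8)))
except ctrl.Unreachable: print("alt");ctrl.movep([.47,.34,.36],down(np.radians(8)))
g=grab("wrist");cv2.imwrite("pics/w6.png",g[0]);P=cloud(g)
Q=P[(np.abs(P[:,0]-.48)<.12)&(np.abs(P[:,1]-.346)<.12)&(P[:,2]>.058)&(P[:,2]<.08)];print("bisc",np.median(Q[:,2]),rect(Q))
r=models.masks_of("wrist","biscuit_box_mid")[:1]
for m in r: Q=cloud(g,m["mask"]);Q=Q[(Q[:,2]>.058)&(Q[:,2]<.08)];print(m["p"],m["point"],rect(Q))
print(get_state()["time"],get_state()["tcp_pos"])
E
python3 k.py
```

```text
tea 0.0712646076459725 (array([0.47802774, 0.04769363]), array([134.96473694,  66.53760529]), 93.44195532798767)
bisc 0.06814033903245592 (array([0.49062842, 0.32727823]), array([208.1521759 ,  93.49757385]), 86.69000244140625)
0.96 [381.7, 171.1] (array([0.49102744, 0.34590076]), array([164.88131714,  51.68507767]), 102.71617698669434)
47.2833 [0.40109168 0.31826012 0.39958647]
```

View pics/w6.png

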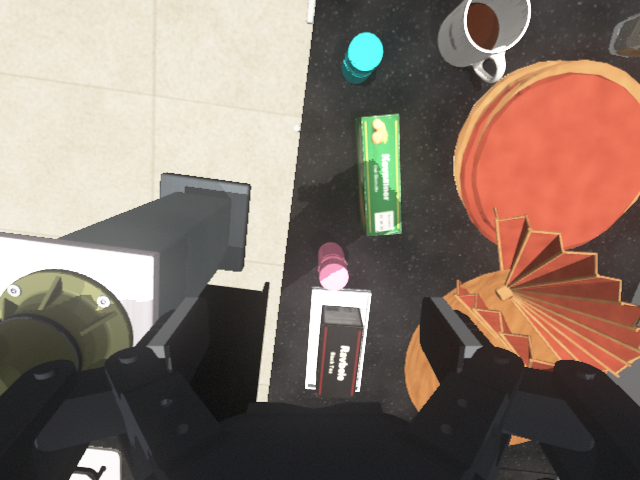

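The tea box lies flat in the white tray at (342,345), with its top at 0.071. The green biscuit box (380,172) is free and away from the turquoise jar (362,57) and the pink jar (333,268). I'll pick it up and recheck the green tray on the way.

```bash
cat > l.py <<'E'
from h import *
pick([.491,.346],12.7,.030,45,up=.28,hov=.2)
ctrl.movep([.47,-.10,.38],down(np.radians(84)))
g=grab("wrist")
P=cloud(g);h=cv2.cvtColor(g[0],cv2.COLOR_BGR2HSV);v,u=np.nonzero(g[1]>0)
Q=P[(np.abs(h[v,u,0].astype(int)-65)<15)&(h[v,u,1]>120)&(np.hypot(P[:,0]-.44,P[:,1]+.35)<.14)&(P[:,2]<.02)&(P[:,2]>-.01)]
print(len(Q),rect(Q),Q[:,2].max());c,d,a=rect(Q)
if not(abs(d[0]-198)<8 and abs(d[1]-100)<8): c,a=np.array([.4395,-.351]),84
print(c,a)
aa=place(c,(a-90,a+90),.25,.05,.035)
lower(c,.030,.002)
g=grab("side");cv2.imwrite("pics/s3.png",cv2.resize(g[0][180:420,180:500],None,fx=2,fy=2))
E
python3 l.py
```

```text
at [0.4913 0.3462 0.0306] F [ 0.2 -0.4  0.4]
width 0.05354973662987538 47.363685965538025
lifted w 0.053126011236092646 [ 0.9  0.4 -2.8] 52.325
9229 (array([ 0.43847858, -0.35434442]), array([210.12426758, 101.40429688]), 84.11851501464844) 0.01650013433446995
[ 0.4395 -0.351 ] 84
-6 [ 0.59  0.61  0.06  1.88 -0.06  0.66  0.58]
174 [ 1.31  0.91 -1.23  1.87  0.97  1.12  2.73]
aligned -6 [ 0.4399 -0.3513  0.0506]
lowered to [ 0.4397 -0.3511  0.0344] df [-3.5  4.  18.7] t 59.8167
```

View pics/s3.png

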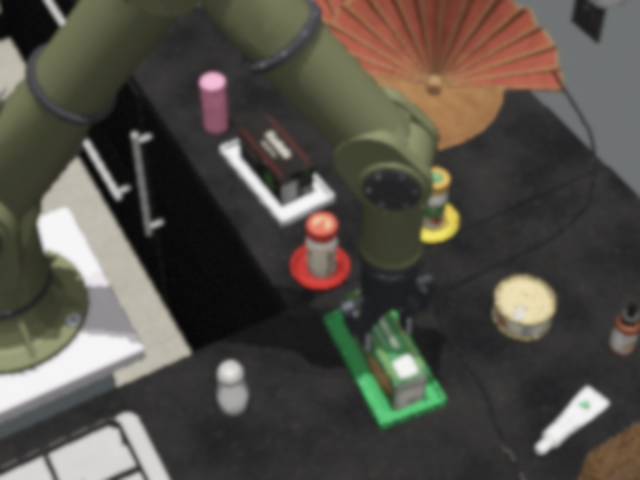

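The biscuit box sits inside the green tray at (400,370), at floor height. I'll release, back off and check.

```bash
cat > n.py <<'E'
from h import *
ctrl.ungrasp();ctrl.pause(.2);x,y,_=get_state()["tcp_pos"]
ctrl.movel([x,y,.10],max_speed=.07);ctrl.movel([x,y,.36],max_speed=.25)
ctrl.movep([.46,-.1,.42],down(np.radians(84)));ctrl.pause(.3)
g=grab("wrist");cv2.imwrite("pics/w7.png",g[0]);P=cloud(g)
def top(n,c,r,lo,hi):
    Q=P[(np.hypot(P[:,0]-c[0],P[:,1]-c[1])<r)&(P[:,2]>lo)&(P[:,2]<hi)];print(n,len(Q),np.median(Q[:,2]).round(4),rect(Q))
top("bisc",(.4395,-.351),.12,.055,.085);top("tea",(.478,.049),.1,.055,.085)
top("red",(.444,-.162),.04,.095,.125);top("yellow",(.644,-.165),.04,.095,.125)
print(get_state()["time"])
E
python3 n.py
```

```text
bisc 4203 0.0721 (array([ 0.43875327, -0.34966141]), array([166.06156921,  52.23859787]), 84.41119384765625)
tea 4398 0.0711 (array([0.47716779, 0.04813062]), array([136.10578918,  66.58924866]), 93.51707816123962)
red 910 0.1097 (array([ 0.44440857, -0.16111795]), array([44.02521896, 43.5303688 ]), 97.38067245483398)
yellow 630 0.1087 (array([ 0.64328784, -0.16425101]), array([40.30675125, 39.99802399]), 174.07999420166016)
64.1667
```

View pics/w7.png

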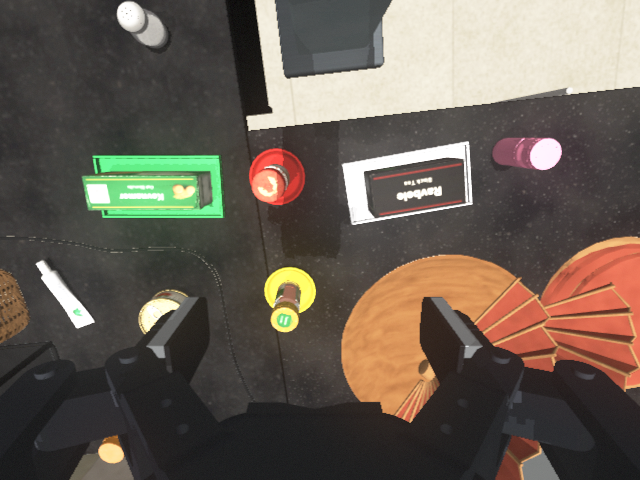

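All four things are in place at the right heights: biscuit box (148,190), red jar (272,183), yellow jar (287,300) and tea box (418,188). The tin is untouched.

```bash
python3 -c "
from station import ticket
print(ticket.close_job())"
```

```text
the job is handed in; nothing more can be done
None
```

The job is handed in at about 64 s: red jar, yellow jar, tea box and biscuit box were set down in that order, each in its own place, and the tin and mug were never touched.

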